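# Start the bench air supply from its switch board

### The arm

A 7-joint arm with a two-finger parallel gripper is mounted at the origin on a cart in front of the work surface, level with it; the furniture and walls round the work are solid. World frame = base frame: x ahead of the robot, y to its left, z up, the work surface at z = 0. Lengths are in mm, angles in rad, forces in N, time in s.
With the tool pointing down it reaches from about 425 to 825 mm from the base axis. Payload 3.6 kg.
Tool frame: the origin (TCP) lies midway between the tips of the shut fingers; the grasp point (between the pads) lies 19 mm behind it (manip.pinch_z is the distance from the TCP to the grasp point, in mm); x points along the fingers, y is the direction in which the jaws open and shut, and the axes are right-handed (so a half turn about x gives the same grasp; the last joint's range is limited). The gripper opens to 93 mm and grips with 3 to 60 N. Pads are 15 mm wide; open, the fingers measure 128 mm over their backs; the gripper's body (75 mm by 188 mm) begins 65 mm behind the grasp point.
Start: joints at [-1.375, 0.615, -0.013, 1.423, 0.008, 1.103, -0.04], TCP at [142.959, 634.054, 218.64] pointing down, gripper open.
Joint ranges: [-3.12, 3.12], [-0.3, 2.06], [-1.34, 1.32], [0.26, 2.42], [-1.36, 4.5], [0.01, 1.98], [-2.84, 2.84]. Speed limits (rad/s): [2.79, 2.79, 3.14, 3.14, 3.14, 3.14, 3.14].

### API

Orientations are given as a 3x3 rotation matrix whose columns are the frame's x, y, z axes.
In Python, from rig import monitor, viewer, job, manip gives the robot as it stands.
- The arm moves only by the tool arm_command, never from a script. Its argument "series" is text: rows parted by semicolons, each of 7 numbers parted by spaces: the opening in per cent of the stroke, from 0 (shut) to 100 (fully open), then the shift along the world's x, y, z in m, then the turn, a rotation vector about the world's x, y, z in degrees. In form: hand x y z ax ay az; .... A call has 1 to 10 rows; each row is the pose to reach, as a shift and turn from the pose commanded when the call began; what a row does not reach only later rows make up. A row lasts 1/8 s, in which the tool goes at most 62.5 mm and 10.7 degrees, less where a joint would pass 70% of its speed; a pose out of reach is approached as far as the arm can. A call with a gripper value outside its range is refused whole. The fingers move at their own pace and stop on an object; "newtons" is the grip in N (left out, the last holds). Time passes only in rows, so rows that repeat a pose let the fingers close. It gives the time, the measured TCP pose, the force and the opening at its end, in the units of the state.
- monitor.read_state(): the state, without advancing time (a new reading comes with each control period).
- viewer.grab_frame(name): name is "scene" or "top" or "wrist"; returns (picture, depth): 384x512x3 uint8, red, green, blue; 384x512 float32, mm along the optical axis (not along the pixel's ray), 0 where there is no reading.
- viewer.camera_params(name): a dict with "fov_y" (degrees; the focal length in pixels is half the picture's height over the tangent of half this angle, whatever the lens; pixels are square), "cx", "cy" (the principal point, pixels), "D" ([k1, k2, p1, p2, k3] as OpenCV has them; the pictures are not rectified), "extrinsics" (4x4, takes a point from world to camera coordinates); the wrist camera has in their place "tool_from_camera" (4x4, takes a point from camera to tool coordinates, whose origin is the TCP and whose axes are the tool frame's). Camera axes: x right, y down, z forward; pixel columns grow to the right and rows downward; lengths in mm; the calibration is good to about 2 mm. A picture is of the moment at which its call begins: read the wrist's pose just before it. camera_params takes no time and is no camera call.
- job.close_job(): hands the job in, once; it reports no verdict.
Trained networks look in the newest picture that a camera, given by its name, has taken for a name from the list of things; names that differ only in an ending like _2 or _b are one class to them, and where a whole thing is asked for, a point or a joint stands for the part that bears it (a point fixed in the world has none). Each returns a list of dicts, best first, with "confidence" (0 to 1); they miss things now and then, are a little off and sometimes report something else, mostly with a low value. They report only what shows in the picture. A call takes as long as a camera call. They do not tell look-alikes from the thing itself.
- viewer.look_for(thing, camera): "bbox" ([left, top, width, height] in pixels, round what is visible of it).
- viewer.mark_of(thing, camera): "pixel" ([column, row] in pixels: a listed point, or the origin of a listed thing).
The state is a dict: "clock": time; "joint_positions": joint angles; "qvel": joint speeds; "tau": joint torques, N m; "position": TCP position; "orientation": TCP orientation; "contact_force": force on the tool from outside, world axes, zero at the start; "wrist_torque": the same for the moment, N m; "opening": opening from 0.0 (shut) to 1.0 (fully open).
Only numpy, scipy, OpenCV 4.12 (cv2) and the standard library are available. Lean on these libraries where they do the work, as an engineer would, in place of code of your own. Each camera call takes 0.05 s, during which the arm holds its last target. There are 200 camera calls.

### The job

Start the bench air supply from the switch board by pushing with your fingertips: switch the blue rocker fully on, then the orange rocker fully on, each by pushing down the raised end with the white dot, and only then push the green button fully in and finish while still holding it down. Do not press the red stop button, and pick nothing up: the loose tools and parts round the board stay where they lie.

Things in the scene. Friction and masses are not known exactly. Their poses are not given: they have to be found in the camera images.
- board: aluminium mounting plate fixed on the bench, 130 x 350 x 8 mm (x, y, z), origin at the centre of its underside, z up. Four equal grey housings stand side by side on it, 80 mm apart along its y (at y = -120, -40, 40 and 120 mm, x = -6 mm), in any order, with the same yaw as the board. A 30 mm high grey duct strip runs along its +x edge.
- blue_module: grey housing, 82 x 70 x 30 mm (x, y, z), of the blue rocker, fixed. Origin: centre of its underside, 8 mm above the bench; z up, x towards the rocker's dotted end. The rocker, 60 mm long in x, 36 wide, a shallow V, pivots about y 36 mm above the origin. Off, its -x half is level 41 mm above the origin and its dotted +x half slopes up to 52 mm.
- blue_rocker_mark (a point): the white dot (8 mm) on the raised end of the blue rocker, on the face; the point turns with the rocker
- blue_rocker (a joint): blue rocker angle, rad. 0 = off (found within 0.03), dotted end raised; 0.40 = fully on, at its stop: the dotted half's face is then level, 41 mm above the housing's origin, the dot 20 mm along +x from it, and the other end stands up. It stays at any angle it is left; about 3 N down on the dot turns it.
- orange_module: grey housing, 82 x 70 x 30 mm (x, y, z), of the orange rocker, fixed. Origin: centre of its underside, 8 mm above the bench; z up, x towards the rocker's dotted end. The rocker, 60 mm long in x, 36 wide, a shallow V, pivots about y 36 mm above the origin. Off, its -x half is level 41 mm above the origin and its dotted +x half slopes up to 52 mm.
- orange_rocker_mark (a point): the white dot (8 mm) on the raised end of the orange rocker, on the face; the point turns with the rocker
- orange_rocker (a joint): orange rocker angle, rad. 0 = off (found within 0.03), dotted end raised; 0.40 = fully on, at its stop: the dotted half's face is then level, 41 mm above the housing's origin, the dot 20 mm along +x from it, and the other end stands up. It stays at any angle it is left; about 3 N down on the dot turns it.
- green_module: grey housing, 82 x 70 x 30 mm (x, y, z), that carries the green push button in a round black collar. Fixed. Origin at the centre of its underside, which is 8 mm above the bench; z up. The button's axis passes through the origin.
- green_button_top (a point): centre of the top face of the green button (32 mm across); 48 mm above the green housing's origin when released. It moves with the button; pushed along -z.
- green_button (a joint): how far the green button is pushed in, m: 0 released, 0.006 fully in against its stop. It springs back; 1.5 N starts it and 5 N holds it fully in.
- red_module: grey housing, 82 x 70 x 30 mm (x, y, z), that carries the red stop push button in a round yellow collar. Fixed. Origin at the centre of its underside, which is 8 mm above the bench; z up. The button's axis passes through the origin.
- red_stop_top (a point): centre of the top face of the red stop button (32 mm across), 48 mm above the red housing's origin. Not to be pressed.
- red_stop (a joint): how far the red stop button is pushed in, m: 0 released, 0.006 fully in; springs back (1.5 to 5 N)
- v_block: loose grey steel v-block, 40 x 48 x 36 mm, in front of the board (robot side); origin at the centre of its underside
- bush: loose brass bush, 30 mm across, 22 mm high, in front of the board; origin at the centre of its underside
- orange_pliers: loose pliers with orange handles, 56 x 171 x 15 mm, lying in front of the board; origin at the centre of its underside
- screwdriver: loose screwdriver with an orange handle, 28 x 190 x 29 mm, lying behind the board; origin at the centre of its underside
- magnet_dish: loose round metal dish, 112 mm across, 29 mm high, to the left of the board; origin at the centre of its underside
Not all that is in view belongs to the job. Several things look just like the v_block: the one meant starts farthest to the robot's right.

How it is judged:
By the outcome, as a careful person would: the job done as asked, in the order asked, and still so for the second after the job is handed in, while the arm keeps its last pose, push and grip.
It also fails if it takes over 38 s, if anything falls off the work surface, if the arm or the gripper's body presses on something with over 40 N, if the wrist force passes 120 N, or if a joint passes its speed limit or range.

## Working session

There is one attempt and no reset: what is moved stays moved. The work goes in short steps, Python scripts to look and compute and a tool call to move; the robot and the scene stay as the last step left them, time stands still between calls to the robot, and variables do not carry over. Pictures are saved under pics/ and viewed, about 8 in all and at most 12, crops included, and the job is handed in when it is done.

Besides the shell and the picture viewer there is one more tool, called by a JSON object that holds its "api" and its "payload". arm_command: Moves the arm, as the interface text tells. Its arguments: {"type":"object","properties":{"series":{"type":"string"},"newtons":{"type":"number"}},"required":["series"]}

```bash
mkdir -p pics; cat > h.py <<'E'
import numpy as np, cv2
from rig import monitor, viewer, job, manip
def cam(n):
    p=viewer.camera_params(n); f=192/np.tan(np.radians(p["fov_y"])/2)
    K=np.array([[f,0,p["cx"]],[0,f,p["cy"]],[0,0,1]]); D=np.array(p["D"],float)
    if "extrinsics" in p: T=np.linalg.inv(np.array(p["extrinsics"]))
    else:
        s=monitor.read_state(); W=np.eye(4); W[:3,:3]=s["orientation"]; W[:3,3]=s["position"]; T=W@np.array(p["tool_from_camera"])
    return K,D,T
def ray(n,px,c=None):
    K,D,T=c or cam(n)
    u=cv2.undistortPoints(np.array([[px]],float),K,D)[0,0]
    return T[:3,3],T[:3,:3]@np.array([u[0],u[1],1])
def at_z(n,px,z,c=None):
    o,d=ray(n,px,c); return o+d*(z-o[2])/d[2]
def at_d(n,px,dep,c=None):
    o,d=ray(n,px,c); x,y=map(int,np.round(px)); w=dep[max(0,y-2):y+3,max(0,x-2):x+3]; w=w[w>0]
    return o+d*np.median(w) if w.size else None
E
python3 - <<'E'
from h import *
s=monitor.read_state();print(s["clock"],s["position"],np.round(s["orientation"],3).tolist(),s["contact_force"])
a=[]
for n in("scene","top"):
    im,d=viewer.grab_frame(n);a.append(im);c=cam(n)
    cv2.imwrite(f"pics/{n}0.png",im[...,::-1])
    if n=="top": print(c[2].round(2).tolist())
    for t in("blue_rocker_mark","orange_rocker_mark","green_button_top","red_stop_top","board","blue_module","orange_module","green_module","red_module"):
        for m in viewer.mark_of(t,n)[:2]:
            p=at_d(n,m["pixel"],d,c);print(n,t,np.round(m["pixel"]),round(m["confidence"],2),None if p is None else p.round())
E
```

```text
0.0 [142.83470321 633.30879649 217.47519146] [[-0.001, 0.22, 0.976], [-0.003, 0.976, -0.22], [-1.0, -0.003, 0.0]] [-0.60036246 -0.44725935  0.32933977]
scene blue_rocker_mark [378. 272.] 0.95 [ 507. -136.   58.]
scene blue_rocker_mark [302. 289.] 0.19 [401. -14.  22.]
scene orange_rocker_mark [294. 202.] 0.83 [571. 111.  55.]
scene orange_rocker_mark [145. 212.] 0.64 [361. 425.  15.]
scene green_button_top [340. 253.] 0.49 [503. -48.  61.]
scene red_stop_top [316. 228.] 0.58 [531.  28.  61.]
scene board [326. 253.] 0.79 [499. -18.  40.]
scene blue_module [371. 289.] 0.68 [ 470. -139.   46.]
scene blue_module [313. 227.] 0.68 [530.  35.  62.]
scene orange_module [291. 219.] 0.84 [530.  93.  47.]
scene green_module [338. 260.] 0.63 [490. -50.  49.]
scene red_module [314. 242.] 0.88 [508.  19.  39.]
[[0.02, -0.99, 0.15, 313.52], [-1.0, -0.02, -0.01, 181.98], [0.01, -0.15, -0.99, 1594.04], [0.0, 0.0, 0.0, 1.0]]
top blue_rocker_mark [353. 202.] 0.53 [ 511. -128.   57.]
top orange_rocker_mark [283. 182.] 0.62 [570.  89.  56.]
top green_button_top [272. 222.] 0.51 [448. 123.   2.]
top green_button_top [350. 212.] 0.49 [ 482. -120.   48.]
top red_stop_top [302. 198.] 0.44 [522.  32.  53.]
top board [314. 200.] 0.61 [519. -12.  11.]
top blue_module [353. 212.] 0.96 [ 481. -130.   48.]
top orange_module [281. 189.] 0.84 [547.  96.  49.]
top green_module [326. 204.] 0.81 [503. -42.  57.]
top red_module [304. 194.] 0.9 [533.  25.  56.]
```

```bash
python3 -c "
import cv2,numpy as np
a=cv2.imread('pics/top0.png');cv2.imwrite('pics/t.png',cv2.resize(a,(768,576),interpolation=cv2.INTER_CUBIC))"
```

```text
(no output)
```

View pics/t.png

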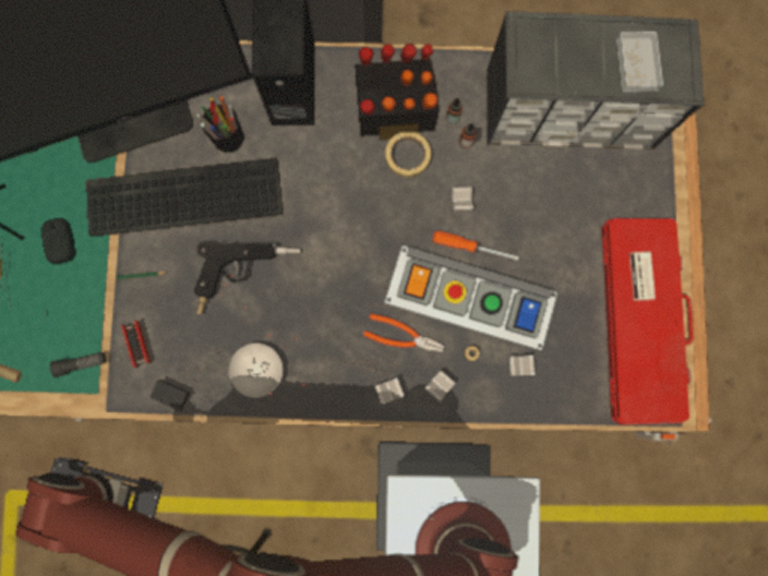

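View pics/scene0.png

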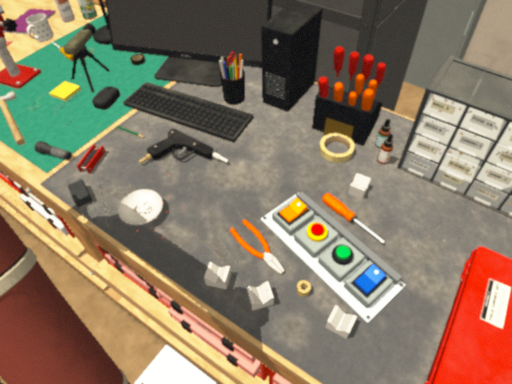

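The blue mark is at scene pixel (378,272) and the orange mark at (294,202). From the robot's left the order is orange, red, green, blue. The hit at (145,212) and other low-confidence ones are off the board, so I ignore them. I'll go above the board with the fingers shut and look from close by.

{"api": "arm_command", "payload": {"series": "0 0.04 -0.044 0.01 0 0 0; 0 0.08 -0.088 0.02 0 0 0; 0 0.12 -0.132 0.03 0 0 0; 0 0.16 -0.176 0.03 0 0 0; 0 0.2 -0.22 0.03 0 0 0; 0 0.24 -0.264 0.03 0 0 0; 0 0.27 -0.304 0.03 0 0 -1; 0 0.29 -0.355 0.03 0 0 -2; 0 0.305 -0.41 0.03 0 0 -3; 0 0.32 -0.46 0.03 0 0 -4", "newtons": 20}}

```text
clock: 2.25
position: [463.5, 172.0, 248.9]
orientation: [[0.001, 0.289, 0.957], [0.0, 0.957, -0.289], [-1.0, 0.0, 0.001]]
contact_force: [0.8, -0.6, -0.1]
opening: 0.009
```

{"api": "arm_command", "payload": {"series": "0 0.01 -0.05 0 0 0 0; 0 0.02 -0.1 0 0 0 0; 0 0.03 -0.15 0 0 0 0; 0 0.035 -0.2 0 0 0 0; 0 0.035 -0.2 0 0 0 0; 0 0.035 -0.2 0 0 0 0"}}

```text
clock: 3.0
position: [498.0, -25.2, 248.7]
orientation: [[0.0, 0.287, 0.958], [0.001, 0.958, -0.287], [-1.0, 0.001, -0.0]]
contact_force: [0.1, 0.2, 0.6]
opening: 0.004
```

```bash
cat > look.py <<'E'
from h import *
import sys
s=monitor.read_state();print(s["clock"],s["position"].round(1) if hasattr(s["position"],'round') else s["position"],np.round(s["orientation"],3).tolist(),np.round(s["contact_force"],1),s["opening"])
n="wrist";c=cam(n);im,d=viewer.grab_frame(n);cv2.imwrite(f"pics/{sys.argv[1]}.png",im[...,::-1])
for t in("blue_rocker_mark","orange_rocker_mark","green_button_top","red_stop_top","blue_module","orange_module","green_module","red_module"):
    for m in viewer.mark_of(t,n)[:2]:
        p=at_d(n,m["pixel"],d,c);print(t,np.round(m["pixel"]),round(m["confidence"],2),None if p is None else p.round(1),at_z(n,m["pixel"],56 if "top" in t else 58,c).round(1))
E
python3 look.py w1
```

```text
3.0 [498.  -25.2 248.7] [[0.0, 0.287, 0.958], [0.001, 0.958, -0.287], [-1.0, 0.001, -0.0]] [0.1 0.2 0.6] 0.003710203232601275
blue_rocker_mark [168. 209.] 0.72 [ 506.8 -131.8   57.4] [ 506.7 -131.6   58. ]
orange_rocker_mark [371. 205.] 0.82 [570.9 102.3  57.3] [570.7 102.1  58. ]
green_button_top [155. 108.] 0.71 [ 389.2 -114.5   20.6] [ 393.2 -104.7   56. ]
green_button_top [236. 190.] 0.67 [508.  -45.8  60.4] [508.9 -46.2  56. ]
red_stop_top [304. 190.] 0.67 [530.   29.4  59.8] [531.   29.8  56. ]
blue_module [177. 187.] 0.66 [ 485.9 -114.7   49.1] [ 484.6 -112.    58. ]
orange_module [356. 182.] 0.81 [541.6  92.4  48.8] [538.9  90.   58. ]
orange_module [174. 184.] 0.54 [ 481.5 -116.4   49.3] [ 480.4 -113.8   58. ]
green_module [238. 186.] 0.8 [503.1 -42.9  60. ] [503.5 -43.1  58. ]
```

View pics/w1.png

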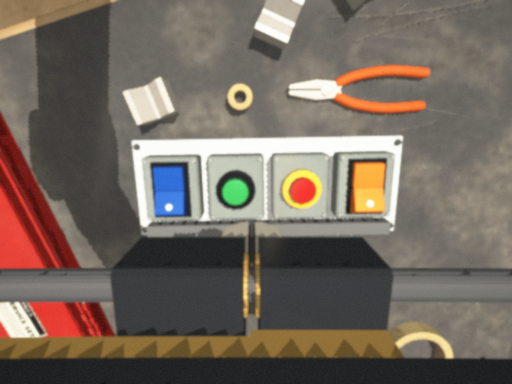

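The wrist view shows the blue dot at (168,207), the green button at (235,188), the red stop at (303,190) and the orange dot at (370,204). Aim is about 3 mm beyond each dot, towards its raised end. Blue first: over it, then down.

{"api": "arm_command", "payload": {"series": "0 0.006 -0.054 -0.02 0 0 0; 0 0.012 -0.107 -0.05 0 0 0; 0 0.012 -0.107 -0.1 0 0 0; 0 0.012 -0.107 -0.15 0 0 0; 0 0.012 -0.107 -0.175 0 0 0; 0 0.012 -0.107 -0.183 0 0 0; 0 0.012 -0.107 -0.189 0 0 0; 0 0.012 -0.107 -0.194 0 0 0; 0 0.012 -0.107 -0.198 0 0 0; 0 0.012 -0.107 -0.2 0 0 0"}}

```text
clock: 4.7
position: [511.8, -133.4, 49.5]
orientation: [[0.004, 0.287, 0.958], [-0.001, 0.958, -0.287], [-1.0, 0.0, 0.004]]
contact_force: [2.3, -0.8, 4.1]
opening: 0.007
```

{"api": "arm_command", "payload": {"series": "0 0 0 -0.002 0 0 0; 0 0 0 -0.004 0 0 0; 0 0 0 -0.004 0 0 0"}}

```text
clock: 5.08
position: [511.8, -133.4, 49.0]
orientation: [[0.005, 0.288, 0.958], [-0.0, 0.958, -0.288], [-1.0, 0.001, 0.005]]
contact_force: [-3.3, 0.4, 29.8]
opening: 0.003
```

Blue is at its stop: z is 49.0, as expected, and the force is 30 N. Lift clear and go over to orange.

{"api": "arm_command", "payload": {"series": "0 0 0 0.03 0 0 0; 0 0 0 0.07 0 0 0; 0 0.013 0.047 0.08 0 0 0; 0 0.026 0.096 0.08 0 0 0; 0 0.039 0.144 0.08 0 0 0; 0 0.052 0.192 0.08 0 0 0; 0 0.064 0.234 0.08 0 0 0; 0 0.064 0.234 0.05 0 0 0; 0 0.064 0.234 0.03 0 0 0; 0 0.064 0.234 0.03 0 0 0"}}

```text
clock: 6.32
position: [570.5, 100.7, 72.3]
orientation: [[-0.008, 0.287, 0.958], [-0.002, 0.958, -0.287], [-1.0, -0.004, -0.008]]
contact_force: [0.3, 0.2, 0.8]
opening: 0.008
```

```bash
python3 look.py w2
```

```text
6.325 [570.5 100.7  72.3] [[-0.008, 0.287, 0.958], [-0.002, 0.958, -0.287], [-1.0, -0.004, -0.008]] [0.3 0.2 0.8] 0.008417027893899824
blue_rocker_mark [30. 34.] 0.35 [415.9  -0.5  20.6] [431.6  20.3  58. ]
orange_rocker_mark [253. 226.] 0.76 [562.2 104.5  75.8] [568.1 102.8  58. ]
orange_rocker_mark [144. 187.] 0.31 [527.1  44.4  50.1] [526.3  47.6  58. ]
red_stop_top [113. 203.] 0.91 [529.8  27.4  60.5] [530.4  25.1  56. ]
orange_module [30. 36.] 0.66 [416.8  -1.3  19.9] [432.6  19.9  58. ]
orange_module [250. 187.] 0.61 [545.9 107.6  49. ] [544.  108.3  58. ]
green_module [ 37. 192.] 0.87 [510.9 -24.8  43.5] [510.7 -14.   58. ]
red_module [142. 185.] 0.72 [525.5  43.7  50. ] [524.7  47.   58. ]
```

View pics/w2.png

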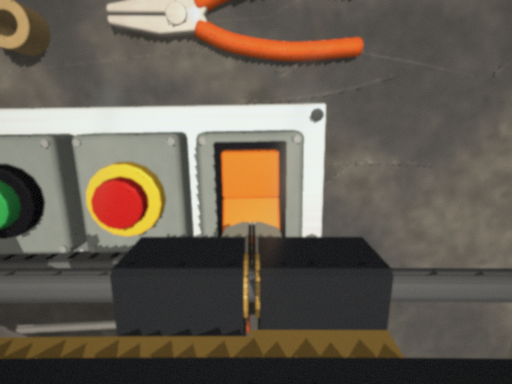

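The fingertips, at about (252,228), are centred over the dotted half of the orange rocker. Push down.

{"api": "arm_command", "payload": {"series": "0 0 0 -0.008 0 0 0; 0 0 0 -0.014 0 0 0; 0 0 0 -0.019 0 0 0; 0 0 0 -0.023 0 0 0; 0 0 0 -0.026 0 0 0; 0 0 0 -0.028 0 0 0; 0 0 0 -0.03 0 0 0; 0 0 0 -0.03 0 0 0"}}

```text
clock: 7.78
position: [575.6, 100.8, 49.1]
orientation: [[0.004, 0.288, 0.958], [0.001, 0.958, -0.288], [-1.0, 0.002, 0.004]]
contact_force: [-3.6, -1.5, 27.1]
opening: 0.004
```

Orange is at its stop as well (z 49.1, 27 N). Rise for a check of both rockers before pressing green.

{"api": "arm_command", "payload": {"series": "0 0 0 0.04 0 0 0; 0 0 0 0.09 0 0 0; 0 -0.02 -0.035 0.13 0 0 0; 0 -0.04 -0.07 0.17 0 0 0; 0 -0.06 -0.1 0.19 0 0 0; 0 -0.07 -0.135 0.19 0 0 0; 0 -0.07 -0.135 0.19 0 0 0; 0 -0.07 -0.135 0.19 0 0 0"}}

```text
clock: 8.78
position: [503.0, -32.3, 233.6]
orientation: [[-0.003, 0.286, 0.958], [0.002, 0.958, -0.286], [-1.0, 0.001, -0.004]]
contact_force: [1.0, 0.5, 0.1]
opening: 0.01
```

```bash
python3 look.py w3; python3 -c "
import cv2
a=cv2.imread('pics/w3.png')[110:260,110:430];cv2.imwrite('pics/w3c.png',cv2.resize(a,(800,375),interpolation=cv2.INTER_CUBIC))"
```

```text
8.775 [503.  -32.3 233.6] [[-0.003, 0.286, 0.958], [0.002, 0.958, -0.286], [-1.0, 0.001, -0.004]] [1.  0.5 0.1] 0.009612776603187871
blue_rocker_mark [177. 183.] 0.64 [ 482.9 -114.1   53.5] [ 482.4 -112.8   58. ]
green_button_top [240. 192.] 0.62 [511.8 -47.2  60.1] [512.6 -47.6  56. ]
red_stop_top [308. 188.] 0.76 [529.7  26.   60.1] [530.9  26.4  56. ]
blue_module [175. 183.] 0.55 [ 482.2 -116.    53.6] [ 481.7 -114.7   58. ]
orange_module [364. 181.] 0.56 [542.3  90.7  50.4] [540.1  88.4  58. ]
green_module [242. 181.] 0.93 [500.8 -42.5  60. ] [501.1 -42.7  58. ]
red_module [301. 180.] 0.64 [518.5  20.9  58.4] [518.6  21.   58. ]
```

View pics/w3c.png

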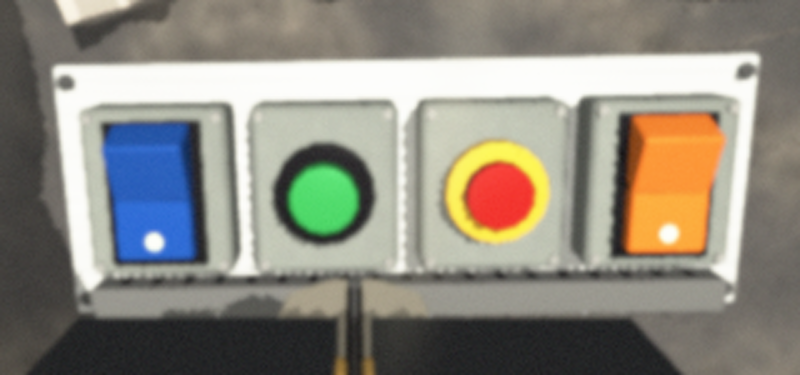

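Both rockers are flipped: their undotted ends stand up and the dots lie flat, with dots at crop (154,241) and (668,234). The green button is at crop (323,200), which puts it near (512,-48). Press green.

{"api": "arm_command", "payload": {"series": "0 0.008 -0.014 -0.04 0 0 0; 0 0.008 -0.014 -0.09 0 0 0; 0 0.008 -0.014 -0.135 0 0 0; 0 0.008 -0.014 -0.16 0 0 0; 0 0.008 -0.014 -0.17 0 0 0; 0 0.008 -0.014 -0.177 0 0 0; 0 0.008 -0.014 -0.182 0 0 0; 0 0.008 -0.014 -0.185 0 0 0; 0 0.008 -0.014 -0.187 0 0 0; 0 0.008 -0.014 -0.187 0 0 0"}}

```text
clock: 10.48
position: [512.3, -48.0, 53.7]
orientation: [[0.003, 0.288, 0.958], [0.002, 0.958, -0.288], [-1.0, 0.002, 0.002]]
contact_force: [-10.8, 1.6, 40.1]
opening: 0.006
```

40 N at z 53.7, where 50 was expected: either the button is taller than stated or something else is being touched. Ease off and look.

{"api": "arm_command", "payload": {"series": "0 0 0 0.003 0 0 0; 0 0 0 0.003 0 0 0"}}

```text
clock: 10.72
position: [512.2, -47.9, 54.1]
orientation: [[0.002, 0.288, 0.958], [0.001, 0.958, -0.288], [-1.0, 0.001, 0.002]]
contact_force: [-6.0, 0.4, 21.1]
opening: 0.008
```

```bash
python3 - <<'E'
from h import *
s=monitor.read_state();print(s["clock"],s["position"],np.round(s["contact_force"],1),np.round(s["wrist_torque"],2))
im,d=viewer.grab_frame("wrist");c=cam("wrist")
cv2.imwrite("pics/w4.png",im[...,::-1])
im2,_=viewer.grab_frame("scene")
cv2.imwrite("pics/s4.png",np.hstack([cv2.resize(im[...,::-1],(400,300)),cv2.resize(im2[180:300,260:420,::-1],(400,300),interpolation=cv2.INTER_CUBIC)]))
E
```

```text
10.725 [512.17462677 -47.92143379  54.05371736] [-6.   0.4 21.1] [ 0.18  1.34 -0.02]
```

View pics/s4.png

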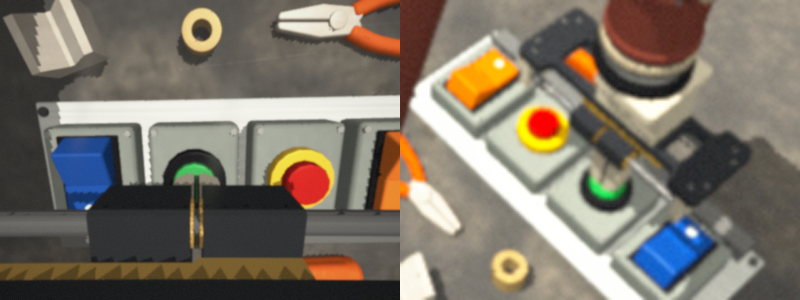

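```bash
python3 - <<'E'
from h import *
im,d=viewer.grab_frame("wrist");c=cam("wrist")
hsv=cv2.cvtColor(im,cv2.COLOR_RGB2HSV)
def zs(mask,n):
    ys,xs=np.nonzero(mask&(d>0)); P=np.array([(lambda o_d:o_d[0]+o_d[1]*d[y,x])(ray("wrist",(x,y),c)) for x,y in zip(xs,ys)])
    print(n,len(P),"z pct 5,25,50,75,95",np.percentile(P[:,2],[5,25,50,75,95]).round(1),"xmin/max",P[:,:2].min(0).round(),P[:,:2].max(0).round())
H,S,V=[hsv[...,i].astype(int) for i in range(3)]
R=np.zeros(H.shape,bool);R[185:250,200:460]=1
zs(R&(H>45)&(H<85)&(S>120)&(V>70),"green")
zs(R&((H<5)|(H>174))&(S>150)&(V>80),"red")
zs(R&(H>22)&(H<35)&(S>150)&(V>100),"yellow")
B=np.zeros_like(R);B[185:250,205:290]=1
zs(B&(V<45),"black")
G=np.zeros_like(R);G[165:180,210:290]=1
zs(G&(S<60),"housing")
E
```

```text
green 562 z pct 5,25,50,75,95 [50.2 52.3 53.2 53.9 54.6] xmin/max [494. -62.] [507. -34.]
red 2015 z pct 5,25,50,75,95 [55.3 59.1 59.8 60.2 60.9] xmin/max [484.  -9.] [541.  43.]
yellow 1419 z pct 5,25,50,75,95 [48.4 49.3 49.8 50.3 50.9] xmin/max [484. -13.] [547.  51.]
black 1783 z pct 5,25,50,75,95 [ 48.1  49.9  50.9 147.4 150.7] xmin/max [473. -71.] [518. -26.]
housing 1197 z pct 5,25,50,75,95 [36.8 37.5 38.  38.4 39.1] xmin/max [467. -62.] [488. -15.]
```

The green top now reads z ≈ 54, against about 60 for it before and for the untouched red button. So it is in by 6 mm, the tip is clear of the collar (z 50), and it is held with 21 N. Hand in.

```bash
python3 -c "
from rig import monitor,job
s=monitor.read_state();print(s['clock'],s['position'],s['contact_force']);print(job.close_job())"
```

```text
10.875 [512.1737895  -47.97417982  54.05899342] [-6.11379425  0.20054112 20.67683312]
the job is handed in; nothing more can be done
None
```

I switched the blue rocker on, then the orange rocker, then pushed the green button in. I handed the job in at 10.9 s with the fingertips still holding green down at about 21 N.

- **Rockers:** both reached their stops at z of about 49 mm, as expected, with 27–30 N on them. The wrist picture taken afterwards showed both flipped.
- **Green button:** its top sits about 6 mm below where it was and below the untouched red button (54 mm against 60 mm), so it is fully in.
- **Red stop and loose parts:** the red button's height did not change. I came near none of the loose tools and parts, though I did not check each one's position afterwards.
- **Disagreements:** both button tops measured about 60 mm above the bench, not the 56 mm in the description. Because of that, the first push on green reached about 40 N at the fingertips before I eased off.

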